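Weigh and stand up the fallen wax canisters by the drill

ROBOT

A 6-joint arm with a two-finger parallel gripper is mounted at the origin on the work surface. World frame = base frame: x ahead of the robot, y to its left, z up, the work surface at z = 0. Lengths are in mm, angles in rad, forces in N, time in s.
With the tool pointing down it reaches from about 300 to 875 mm from the base axis. Payload 4.2 kg.
Tool frame: the origin (TCP) lies between the finger pads; the fingertips stand 14 mm ahead of it and the grasp point (between the pads) lies 5 mm behind it; z points along the fingers, x is the direction in which the jaws open and shut, and the axes are right-handed (so a half turn about z gives the same grasp; the last joint's range is limited). The gripper opens to 85 mm and grips with 20 to 120 N. Pads are 22 mm wide; open, the fingers measure 114 mm over their backs; the gripper's body (76 mm by 85 mm) begins 54 mm behind the grasp point. The pads swing forward as they close: fully open they stand 13 mm farther back than shut.
Start: joints at [1.23, 0.32, 1.565, -0, 1.257, -0.02], TCP at [181.314, 545.679, 245.338] pointing down, gripper open.
Joint ranges: [-3.11, 3.11], [-0.84, 2.01], [0.21, 2.61], [-1.34, 4.49], [0.05, 2.63], [-2.56, 2.56]. Speed limits (rad/s): [2.57, 2.57, 3.14, 3.14, 3.14, 3.14].

INTERFACE

Orientations are given as a rotation vector (axis times angle).
In Python, from workcell import bot gives the robot as it stands.
- The arm moves only by the shell command python3 -m jog 'ROWS' [FORCE]. ROWS is text: rows parted by semicolons, each of 7 numbers parted by spaces: the shift along the tool's x, y, z in mm, then the turn, a rotation vector about the tool's x, y, z in rad, then the closure, from 0 (fully open) to 1 (shut). In form: dx dy dz ax ay az jaw; .... A call has 1 to 10 rows; each row shifts and turns the commanded pose from where the row before left it, along the tool's axes as they then stand; what a row does not reach is not made up. A row lasts 1/10 s, in which the tool goes at most 50 mm and 8.59 degrees, less where a joint would pass 70% of its speed; a pose out of reach is approached as far as the arm can. A call with a gripper value outside its range is refused whole. The fingers move at their own pace and stop on an object; FORCE is the grip in N (left out, the last holds). Time passes only in rows, so rows that do not move let the fingers close. It gives the time, the measured TCP pose, the force and the opening at its end, in the units of the state.
- bot.read_state(): the state, without advancing time (a new reading comes with each control period).
- bot.camera(name): name is "scene" or "top"; returns (picture, depth): 420x560x3 uint8, red, green, blue; 420x560 float32, mm along the optical axis (not along the pixel's ray), 0 where there is no reading.
- bot.get_calibration(name): a dict with "fx", "fy", "cx", "cy" (pixels), "world_to_cam" (4x4, takes a point from world to camera coordinates). Camera axes: x right, y down, z forward; pixel columns grow to the right and rows downward; lengths in mm; the calibration is good to about 2 mm. A picture is of the moment at which its call begins. get_calibration takes no time and is no camera call.
- bot.sign_off(): hands the job in, once; it reports no verdict.
The state is a dict: "time": time; "q": joint angles; "joint_vel": joint speeds; "tau": joint torques, N m; "eef_pos": TCP position; "orientation": TCP orientation; "ft_force": force on the tool from outside, world axes, zero at the start; "torque": the same for the moment, N m; "width": opening from 0.0 (shut) to 1.0 (fully open).
Only numpy, scipy, OpenCV 4.12 (cv2) and the standard library are available. Lean on these libraries where they do the work, as an engineer would, in place of code of your own. Each camera call takes 0.05 s, during which the arm holds its last target.

TASK

Two look-alike wax canisters have fallen over on the drill bench; lift each to feel how much wax is left. Stand every canister that weighs more than 300 g upright on the lift stand's plate and every lighter one upright in the shallow aluminium tray, with its whole base on the plate or the tray's floor (both may belong in the same place, which has room for two side by side). Set them down gently, without dropping or ramming them, and leave the other things on the bench where they are.

Things in the scene. Friction and masses are not known exactly. Their poses are not given: they have to be found in the camera images.
- canister_a: Closed square white plastic canister with round black cap, lying on a flat side. Body 54 x 54 mm, 105 mm long; shoulder tapering from radius 25 to 17 mm, up to 115; cap 38 mm across, up to 135. Origin: centre of the square bottom face; z runs along it from bottom to cap (horizontal at the start, straight up at the end); x, y square to its sides. Lying, its axis is 27 mm above the bench, cap pointing roughly to the robot's left (+y).
- canister_b: The other canister: same looks, shape, size and frame as canister_a, also lying on the bench, cap pointing roughly to the robot's left (+y). Each holds its own unknown amount of solid wax and weighs 0.12 to 0.54 kg; only its weight tells how much.
- lift: Lift stand fixed to the bench: grey base 200 x 110 x 18 mm, two round columns, on them a bare flat steel plate 240 mm (x) by 130 mm (y), 12 mm thick, centred over the base. Origin: centre of the base's underside, on the bench. The plate's top is 57 to 107 mm above the bench, different each time and not reported: look or feel for it. It is clamped and does not yield to a gentle set-down.
- tray: Shallow open aluminium tray fixed to the bench, 240 mm (x) by 130 mm (y) outside, 18 mm high, walls and floor 4 mm thick, so the flat inside is 232 x 122 mm and 4 mm above the bench. Origin: centre of its underside; x and y along its edges, z up.
- block: Bystander: loose aluminium block 50 x 50 x 65 mm standing beyond the canisters; origin at the centre of its underside. Leave it.
- chuck_key: Bystander: loose steel drill-chuck key lying on the bench between the two canisters, a shank 108 mm long along its x axis with a 70 mm cross bar along y at the origin's end, up to 16 mm high; origin under the cross bar end. Leave it.
- wrench: Bystander: loose steel wrench 170 mm long lying flat; origin at its middle underside, x along it. Leave it.
- v_block: Bystander: steel V-block 80 x 60 mm, about 55 mm high, fixed to the bench; origin at the centre of its underside.
There are look-alikes about, which are no part of the job. Leave any pink or turquoise look-alike of the canister_b alone.

How it is judged:
By the outcome, as a careful person would: the job done as asked, in the order asked, and still so for the second after the job is handed in, with the robot touching nothing.
It also fails if it takes over 72 s, if anything falls off the work surface, if the arm or the gripper's body presses on something with over 40 N, if the wrist force passes 120 N, or if a joint passes its speed limit or range.

## Working session

There is one attempt and no reset: what is moved stays moved. The work goes in short steps, Python scripts to look and compute and a shell command to move; the robot and the scene stay as the last step left them, time stands still between calls to the robot, and variables do not carry over. Pictures are saved under pics/ and viewed, and the job is handed in when it is done.

```bash
ls; mkdir -p pics; cat > h.py <<'E'
import numpy as np,cv2
from workcell import bot
from scipy.spatial.transform import Rotation as R
def snap(n,tag):
    p,d=bot.camera(n); np.save(f'pics/{tag}_d.npy',d); cv2.imwrite(f'pics/{tag}.png',p[:,:,::-1]); return p,d
def world(n,d):
    c=bot.get_calibration(n); h,w=d.shape
    u,v=np.meshgrid(np.arange(w),np.arange(h))
    P=np.stack([(u-c['cx'])/c['fx']*d,(v-c['cy'])/c['fy']*d,d],-1)
    T=np.linalg.inv(np.array(c['world_to_cam']))
    return P@T[:3,:3].T+T[:3,3]
E
python3 - <<'E'
from h import *
for n in ('scene','top'):
    snap(n,n+'0'); print(bot.get_calibration(n))
print(bot.read_state())
E
```

```text
pics
{'fx': 399.38750528388084, 'fy': 399.38750528388084, 'cx': 282.15731994060593, 'cy': 210.6922595450457, 'world_to_cam': array([[ 1.89474322e-01,  9.81748022e-01, -1.64408896e-02,
        -9.44192042e+01],
       [ 7.03632217e-01, -1.47439352e-01, -6.95099519e-01,
        -3.88877597e+02],
       [-6.84836612e-01,  1.20135171e-01, -7.18725508e-01,
         1.41145609e+03],
       [ 0.00000000e+00,  0.00000000e+00,  0.00000000e+00,
         1.00000000e+00]])}
{'fx': 491.19912164987466, 'fy': 491.19912164987466, 'cx': 272.285154870406, 'cy': 203.8398772734463, 'world_to_cam': array([[-2.56333774e-02, -9.99640171e-01,  7.90308788e-03,
         1.73740376e+01],
       [-9.87065079e-01,  2.40577915e-02, -1.58504739e-01,
         5.92836349e+02],
       [ 1.58257574e-01, -1.18638738e-02, -9.87326587e-01,
         9.77511058e+02],
       [ 0.00000000e+00,  0.00000000e+00,  0.00000000e+00,
         1.00000000e+00]])}
{'time': 0.1, 'q': array([ 1.22999003e+00,  3.20232437e-01,  1.56558229e+00, -2.95045563e-05,
        1.25740597e+00, -2.00428945e-02]), 'joint_vel': array([ 0.00125947, -0.00105296, -0.0028926 ,  0.0002241 ,  0.00121273,
       -0.00220387]), 'tau': array([-2.15820452e-03, -4.16415524e+01, -2.34705698e+01, -2.16316580e-04,
        4.90315098e-03,  1.59624983e-05]), 'eef_pos': array([181.18359137, 545.26829689, 244.55394788]), 'orientation': array([ 2.54690698e+00,  1.83763516e+00, -2.07775014e-03]), 'ft_force': array([0.25560107, 0.29330372, 0.80138073]), 'torque': array([-0.05668911,  0.00800167, -0.01846273]), 'width': 0.994559571877557}
```

View pics/scene0.png

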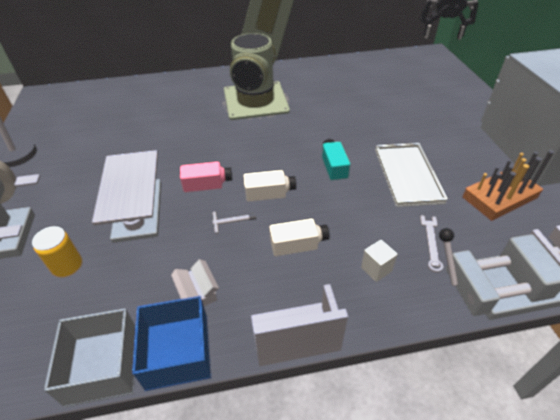

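View pics/top0.png

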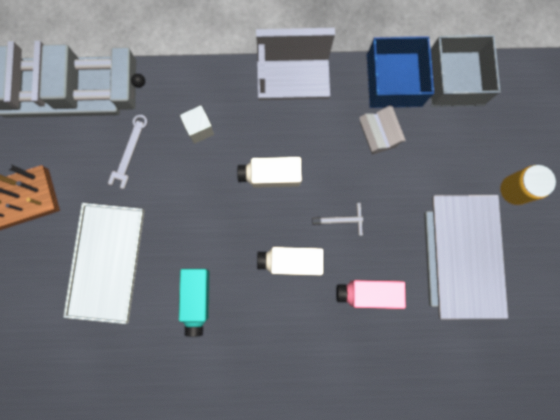

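Two white canisters in the top view, at about (275,171) and (295,261), fit the description. The pink one (379,294) and the turquoise one (194,300) are look-alikes to leave. The lift plate is at about (470,257) and the tray at (104,263). Next I'll measure them and confirm with a crop.

```bash
python3 - <<'E'
from h import *
img=cv2.imread('pics/top0.png'); d=np.load('pics/top0_d.npy'); W=world('top',d)
cv2.imwrite('pics/crop1.png',cv2.resize(img[140:320,220:420],None,fx=3.5,fy=3.2,interpolation=cv2.INTER_CUBIC))
def rep(name,box,zlo,zhi):
    x0,y0,x1,y1=box; P=W[y0:y1,x0:x1].reshape(-1,3); m=(P[:,2]>zlo)&(P[:,2]<zhi)&(d[y0:y1,x0:x1].ravel()>0); P=P[m]
    (c,s,a)=cv2.minAreaRect(P[:,:2].astype(np.float32)); print(name,len(P),np.round(c,1),np.round(s,1),round(a,1),'zmed',np.round(np.percentile(P[:,2],[5,50,95]),1))
rep('far body',(225,145,320,195),46,62)
rep('far all',(225,145,320,195),20,62)
rep('near body',(245,235,335,285),46,62)
rep('near all',(245,235,335,285),20,62)
rep('plate',(415,180,520,330),45,120)
rep('tray all',(55,195,150,330),10,30)
rep('tray fl',(78,218,130,308),-5,10)
rep('block',(170,95,220,145),50,80)
rep('pink',(330,270,415,320),20,70)
rep('turq',(170,260,220,345),20,70)
rep('key',(300,195,375,240),5,30)
rep('vblock',(350,100,410,155),10,80)
print(W[400,280],W[225,250])
E
```

```text
far body 1352 [665.3   6.9] [ 54.9 132.7] 0.4 zmed [48.2 54.5 57.7]
far all 1638 [665.    8.2] [ 55.4 135. ] 0.9 zmed [34.6 53.9 57.4]
near body 1438 [475.4 -29.5] [133.2  54. ] 86.8 zmed [49.8 54.7 57.9]
near all 1643 [475.4 -29.3] [133.6  54. ] 86.8 zmed [40.8 54.3 57.7]
plate 8530 [ 493.4 -413. ] [198.4 280.6] 88.8 zmed [ 97.1 100.9 103.7]
tray all 1034 [490.8 390.1] [193.7 246.9] 82.9 zmed [10.8 17.4 21.6]
tray fl 4529 [484.  365.2] [193.9 112.4] 1.3 zmed [1.6 4.8 8.1]
block 590 [772.9 160.1] [51.2 49.8] 24.3 zmed [57.4 65.5 69. ]
pink 1728 [ 404.1 -193.5] [136.2  53.9] 88.4 zmed [40.2 54.3 57.7]
turq 1788 [397.2 167.9] [ 54.7 134.6] 88.6 zmed [37.9 54.1 57.6]
key 456 [ 566.4 -137.2] [158.1  95.6] 89.9 zmed [ 5.3 13.  17.4]
vblock 1614 [ 761.9 -244.8] [109.6 123.8] 81.9 zmed [17.7 44.2 54.8]
[192.90393001  -3.38218238   0.97492102] [554.81501414  51.29521997   4.87983672]
```

View pics/crop1.png

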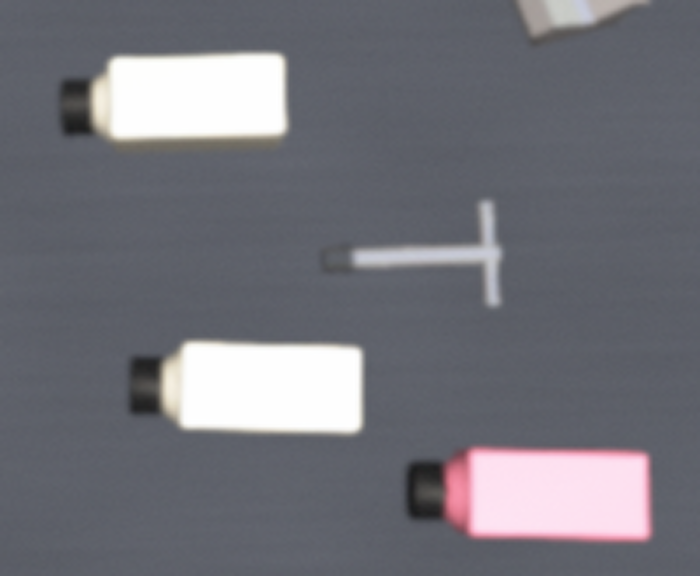

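The crop confirms it: two white canisters, with the key between them and the pink one separate. Next I'll refine the plate, tray and key positions and write a row-planning helper.

```bash
cat >> h.py <<'E'
def cur():
    s=bot.read_state(); return np.array(s['eef_pos']),R.from_rotvec(s['orientation']),s
def plan(pt,Rt,n,start=None):
    p,r=start if start else cur()[:2]
    w=(r.inv()*Rt).as_rotvec()/n
    S=sum(R.from_rotvec(k*w).as_matrix() for k in range(n))
    d=np.linalg.solve(S,r.inv().apply(np.array(pt)-p))
    print(n,'rows of',np.round(d,2),np.round(w,4),'|d|',round(np.linalg.norm(d),1),'deg',round(np.degrees(np.linalg.norm(w)),2))
def tool(z,x):
    z=np.array(z,float);z/=np.linalg.norm(z);x=np.array(x,float);x-=z*(x@z);x/=np.linalg.norm(x)
    return R.from_matrix(np.stack([x,np.cross(z,x),z],1))
def fk(rows,start=None):
    p,r=start if start else cur()[:2]
    for row in rows:
        p=p+r.apply(row[:3]); r=r*R.from_rotvec(row[3:6])
    return p,r
def st():
    p,r,s=cur(); print('t',round(s['time'],2),'p',p.round(1),'z',r.as_matrix()[:,2].round(3),'x',r.as_matrix()[:,0].round(3),'q',s['q'].round(3),'F',s['ft_force'].round(2),'w',round(s['width'],3))
E
python3 - <<'E'
from h import *
d=np.load('pics/top0_d.npy'); W=world('top',d)
def rep(name,W,d,box,zlo,zhi):
    x0,y0,x1,y1=box; P=W[y0:y1,x0:x1]; m=((P[...,2]>zlo)&(P[...,2]<zhi)&(d[y0:y1,x0:x1]>0)).astype(np.uint8)
    m=cv2.morphologyEx(m,cv2.MORPH_OPEN,np.ones((5,5))); P=P[m>0]
    (c,s,a)=cv2.minAreaRect(P[:,:2].astype(np.float32)); print(name,len(P),np.round(c,1),np.round(s,1),round(a,1),'z',np.round(np.percentile(P[:,2],[5,50,95]),1)); return P
P=rep('plate',W,d,(430,185,520,325),92,115)
m=np.linalg.lstsq(np.c_[P[:,:2]-P[:,:2].mean(0),np.ones(len(P))],P[:,2],rcond=None)[0];print('fit',m)
P=rep('base',W,d,(420,185,445,325),8,30)
m=(d>0)
for nm,box in (('tray',(60,198,148,328)),):
    x0,y0,x1,y1=box; P=W[y0:y1,x0:x1].reshape(-1,3); 
    P=P[(P[:,2]>13)&(P[:,2]<24)]
    c=np.median(P,0)[:2]
    (c,s,a)=cv2.minAreaRect(P[:,:2].astype(np.float32)); print(nm,c,s,a,len(P))
    print(np.percentile(P,[1,99],axis=0))
P=W[200:240,300:375].reshape(-1,3);P=P[(P[:,2]>9)&(P[:,2]<20)&(np.abs(P[:,0]-560)<60)&(P[:,1]<-30)]
print('key',P.min(0),P.max(0))
d=np.load('pics/scene0_d.npy'); W=world('scene',d)
P=rep('plate scene',W,d,(85,145,165,230),92,115)
P=rep('near scene',W,d,(240,165,300,205),46,62)
P=rep('far scene',W,d,(265,215,335,255),46,62)
st()
p0=cur()[0]
plan((475,-40,200),tool((0,0,-1),(1,0,0)),14)
plan((475,-40,200),tool((0,-.342,-.94),(1,0,0)),14)
E
```

```text
plate 8296 [ 473.9 -379.5] [132.3 240.1] 88.8 z [ 97.8 100.9 103.8]
fit [ 1.77962003e-04 -3.24563265e-03  1.00884005e+02]
base 762 [ 475.1 -330.9] [ 17.6 198.3] 88.7 z [12.6 18.5 22.3]
tray (483.79827880859375, 360.090087890625) (132.4332733154297, 240.4116973876953) 82.85526275634766 852
[[360.39935361 282.5549691   13.20957811]
 [607.25894405 436.45887504  22.73111198]]
key [ 528.45903174 -190.71635476    9.13390559] [596.11490947 -82.57048869  19.99679255]
plate scene 3679 [ 475.8 -376.6] [130.7 242.8] 88.7 z [ 97.4 100.  102. ]
near scene 608 [477.  -39.2] [109.8  55.2] 85.6 z [48.8 53.9 56.1]
far scene 852 [667.2  -3.6] [ 55.2 106.7] 0.2 z [49.7 53.8 56. ]
t 0.1 p [181.2 545.3 244.6] z [-0.001 -0.002 -1.   ] x [ 0.315  0.949 -0.002] q [ 1.23   0.32   1.566 -0.     1.257 -0.02 ] F [0.26 0.29 0.8 ] w 0.995
14 rows of [-10.14  48.91   3.2 ] [0.0001 0.0001 0.0893] |d| 50.1 deg 5.12
14 rows of [-9.89 47.91 11.47] [-0.0215 -0.0155  0.0883] |d| 50.2 deg 5.28
```

```bash
python3 - <<'E'
from h import *
a=np.array([.056,.998,0]); t=np.radians(20)
plan((474.4,-47,150),tool(-np.sin(t)*a-np.cos(t)*np.array([0,0,1]),(1,-.056,0)),18)
E
```

```text
18 rows of [-6.39 37.6  11.88] [-0.0165 -0.0126  0.0718] |d| 39.9 deg 4.28
```

```bash
python3 -m jog '-6.4 37.6 11.9 -0.0165 -0.0126 0.0718 0; -6.4 37.6 11.9 -0.0165 -0.0126 0.0718 0; -6.4 37.6 11.9 -0.0165 -0.0126 0.0718 0; -6.4 37.6 11.9 -0.0165 -0.0126 0.0718 0; -6.4 37.6 11.9 -0.0165 -0.0126 0.0718 0; -6.4 37.6 11.9 -0.0165 -0.0126 0.0718 0; -6.4 37.6 11.9 -0.0165 -0.0126 0.0718 0; -6.4 37.6 11.9 -0.0165 -0.0126 0.0718 0; -6.4 37.6 11.9 -0.0165 -0.0126 0.0718 0'
python3 -c "
from h import *
st()"
python3 -m jog '-6.4 37.6 11.9 -0.0165 -0.0126 0.0718 0; -6.4 37.6 11.9 -0.0165 -0.0126 0.0718 0; -6.4 37.6 11.9 -0.0165 -0.0126 0.0718 0; -6.4 37.6 11.9 -0.0165 -0.0126 0.0718 0; -6.4 37.6 11.9 -0.0165 -0.0126 0.0718 0; -6.4 37.6 11.9 -0.0165 -0.0126 0.0718 0; -6.4 37.6 11.9 -0.0165 -0.0126 0.0718 0; -6.4 37.6 11.9 -0.0165 -0.0126 0.0718 0; -6.4 37.6 11.9 -0.0165 -0.0126 0.0718 0; 0 0 0 0 0 0 0'
python3 -c "
from h import *
st()"
```

```text
time: 1.0
eef_pos: [425.4, 301.1, 165.0]
orientation: [2.825, 0.873, -0.008]
ft_force: [0.1, -0.4, -0.4]
width: 0.999
t 1.0 p [425.4 301.1 165. ] z [ 0.049 -0.177 -0.983] x [ 0.827  0.559 -0.059] q [ 0.692  0.339  1.767 -0.187  1.119  0.181] F [ 0.07 -0.44 -0.41] w 0.999
time: 2.0
eef_pos: [472.9, -49.9, 149.5]
orientation: [2.791, -0.086, -0.017]
ft_force: [0.0, 1.1, -0.1]
width: 0.997
t 2.0 p [472.9 -49.9 149.5] z [-0.023 -0.342 -0.94 ] x [ 0.998 -0.062 -0.002] q [ 0.088  0.285  1.937 -0.41   1.015  0.385] F [ 0.04  1.05 -0.07] w 0.997
```

```bash
python3 - <<'E'
from h import *
a=np.array([.056,.998,0]); t=np.radians(20)
Rt=tool(-np.sin(t)*a-np.cos(t)*np.array([0,0,1]),(1,-.056,0))
plan((474.4,-48.5,60),Rt,5)
plan((474.4,-48.5,24),Rt,5,((np.array([474.4,-48.5,60])),Rt))
E
```

```text
5 rows of [ 0.31 -6.41 16.72] [ 0.0001  0.0007 -0.001 ] |d| 17.9 deg 0.07
5 rows of [ 0.   -2.46  6.77] [0. 0. 0.] |d| 7.2 deg 0.0
```

```bash
python3 -m jog '0.3 -6.4 16.7 0 0 -0.001 0; 0.3 -6.4 16.7 0 0 -0.001 0; 0.3 -6.4 16.7 0 0 -0.001 0; 0.3 -6.4 16.7 0 0 -0.001 0; 0.3 -6.4 16.7 0 0 -0.001 0; 0 -2.5 6.8 0 0 0 0; 0 -2.5 6.8 0 0 0 0; 0 -2.5 6.8 0 0 0 0; 0 -2.5 6.8 0 0 0 0; 0 -2.5 6.8 0 0 0 0'
python3 -m jog '0 0 0 0 0 0 0; 0 0 0 0 0 0 0'
python3 - <<'E'
from h import *
st(); snap('scene','g1'); snap('top','g1t')
for i in range(3): st()
E
```

```text
time: 3.0
eef_pos: [476.1, -44.9, 23.9]
orientation: [2.793, -0.072, -0.013]
ft_force: [-0.2, -1.1, -0.9]
width: 0.997
time: 3.2
eef_pos: [475.8, -45.0, 24.1]
orientation: [2.793, -0.072, -0.015]
ft_force: [0.7, 0.6, 0.7]
width: 1.005
t 3.2 p [475.8 -45.   24.1] z [-0.019 -0.34  -0.94 ] x [ 0.999 -0.052 -0.001] q [ 0.097  0.471  2.066 -0.528  0.732  0.568] F [0.73 0.63 0.67] w 1.005
t 3.3 p [476.1 -45.   24.4] z [-0.018 -0.34  -0.94 ] x [ 0.999 -0.052 -0.001] q [ 0.097  0.471  2.065 -0.528  0.732  0.568] F [-0.21  0.3  -0.  ] w 1.001
t 3.3 p [476.1 -45.   24.4] z [-0.018 -0.34  -0.94 ] x [ 0.999 -0.052 -0.001] q [ 0.097  0.471  2.065 -0.528  0.732  0.568] F [-0.21  0.3  -0.  ] w 1.001
t 3.3 p [476.1 -45.   24.4] z [-0.018 -0.34  -0.94 ] x [ 0.999 -0.052 -0.001] q [ 0.097  0.471  2.065 -0.528  0.732  0.568] F [-0.21  0.3  -0.  ] w 1.001
```

View pics/g1.png

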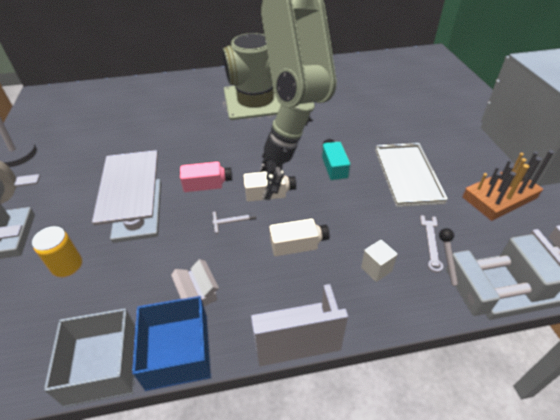

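The gripper is astride the near canister, at about (268,182) in the scene view. I'll take a force baseline and then close.

```bash
cat >> h.py <<'E'
def force(n=12):
    F=[];T=[]
    for i in range(n):
        bot.camera('top'); s=bot.read_state(); F.append(s['ft_force']);T.append(s['torque'])
    F=np.array(F); print('F',F.mean(0).round(2),'sem',(F.std(0)/n**.5).round(2),'T',np.mean(T,0).round(3))
E
python3 -c "
from h import *
force(12)"
python3 -m jog '0 0 0 0 0 0 1; 0 0 0 0 0 0 1; 0 0 0 0 0 0 1; 0 0 0 0 0 0 1; 0 0 0 0 0 0 1; 0 0 0 0 0 0 1; 0 0 0 0 0 0 1; 0 0 0 0 0 0 1' 60
python3 -c "
from h import *
st()"
```

```text
F [0.01 0.08 0.16] sem [0.16 0.12 0.16] T [ 0.157  0.004 -0.005]
time: 4.7
eef_pos: [475.7, -45.0, 24.3]
orientation: [2.793, -0.072, -0.015]
ft_force: [-1.2, 2.2, 5.5]
width: 0.625
t 4.7 p [475.7 -45.   24.3] z [-0.019 -0.34  -0.94 ] x [ 0.999 -0.052 -0.001] q [ 0.097  0.471  2.066 -0.528  0.732  0.568] F [-1.22  2.24  5.52] w 0.625
```

```bash
python3 -m jog '0 2 -6 0 0 0 1; 0 4 -11 0 0 0 1; 0 7 -19 0 0 0 1; 0 10 -28 0 0 0 1; 0 10 -28 0 0 0 1; 0 10 -28 0 0 0 1; 0 10 -28 0 0 0 1; 0 7 -19 0 0 0 1; 0 2 -6 0 0 0 1; 0 0 0 0 0 0 1'
python3 -m jog '0 0 0 0 0 0 1; 0 0 0 0 0 0 1'
python3 -c "
from h import *
st();force(20);snap('scene','l1')"
```

```text
time: 5.7
eef_pos: [476.2, -44.3, 208.7]
orientation: [2.794, -0.072, -0.012]
ft_force: [-1.1, 0.3, -3.7]
width: 0.625
time: 5.9
eef_pos: [475.3, -44.4, 206.6]
orientation: [2.793, -0.071, -0.019]
ft_force: [-1.1, -0.3, -2.3]
width: 0.623
t 5.9 p [475.3 -44.4 206.6] z [-0.022 -0.34  -0.94 ] x [ 0.999 -0.052 -0.004] q [ 0.099  0.227  1.851 -0.378  1.151  0.32 ] F [-1.07 -0.31 -2.34] w 0.623
F [ 0.08  0.14 -2.38] sem [0.11 0.13 0.12] T [ 0.275 -0.009 -0.014]
```

View pics/l1.png

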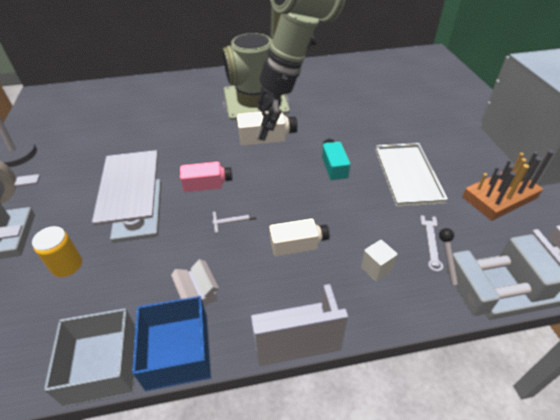

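```bash
python3 -c "
from h import *
force(40)
t=np.radians(20); a=np.array([.056,.998,0]);z=np.array([0,0,1])
plan((470,-20,230),tool(np.cos(t)*a-np.sin(t)*z,(1,-.056,0)),11)
"
```

```text
F [ 0.09  0.11 -2.25] sem [0.07 0.09 0.07] T [ 0.27  -0.016 -0.   ]
11 rows of [-0.67 -3.06 -1.22] [0.1427 0.0003 0.0003] |d| 3.4 deg 8.17
```

About 245 g against the 300 g threshold, so this one is light and goes in the tray. Now I'll turn it upright.

```bash
python3 -m jog '-0.7 -3 -1.2 0.1427 0 0 1; -0.7 -3 -1.2 0.1427 0 0 1; -0.7 -3 -1.2 0.1427 0 0 1; -0.7 -3 -1.2 0.1427 0 0 1; -0.7 -3 -1.2 0.1427 0 0 1'
python3 -c "
from h import *
st()"
python3 -m jog '-0.7 -3 -1.2 0.1427 0 0 1; -0.7 -3 -1.2 0.1427 0 0 1; -0.7 -3 -1.2 0.1427 0 0 1; -0.7 -3 -1.2 0.1427 0 0 1; -0.7 -3 -1.2 0.1427 0 0 1; -0.7 -3 -1.2 0.1427 0 0 1; 0 0 0 0 0 0 1'
python3 -c "
from h import *
st();snap('scene','u1')"
```

```text
time: 9.45
eef_pos: [473.7, -29.5, 213.9]
orientation: [-2.771, 0.07, -0.015]
ft_force: [-0.5, 0.5, -2.7]
width: 0.628
t 9.45 p [473.7 -29.5 213.9] z [ 0.02   0.361 -0.932] x [ 0.999 -0.051  0.002] q [-0.313  0.226  1.838  0.384  1.203 -0.425] F [-0.46  0.49 -2.74] w 0.628
time: 10.15
eef_pos: [469.4, -21.9, 226.5]
orientation: [-1.918, 0.056, -0.029]
ft_force: [-0.4, 0.7, -3.8]
width: 0.627
t 10.15 p [469.4 -21.9 226.5] z [ 0.048  0.939 -0.341] x [ 0.999 -0.053 -0.008] q [-0.615  0.509  1.899  0.922  1.654 -0.959] F [-0.39  0.68 -3.76] w 0.627
```

View pics/u1.png

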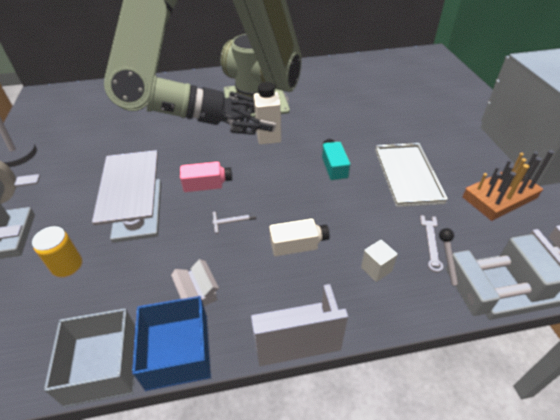

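The canister is upright in the gripper, at about (267,118). I'll measure it there, then plan the move to the tray.

```bash
python3 - <<'E'
from h import *
st()
img=cv2.imread('pics/u1.png');d=np.load('pics/u1_d.npy');W=world('scene',d)
cv2.imwrite('pics/u1c.png',cv2.resize(img[70:160,215:315],None,fx=6,fy=6,interpolation=cv2.INTER_CUBIC))
for v in range(84,150,4):
    r=W[v,262:276]; print(v,r[7].round(0),np.median(r,0).round(0))
b=np.array([.124,.992,0]);t=np.radians(20);z=np.array([0,0,1])
Rt=tool(np.cos(t)*b-np.sin(t)*z,(.992,-.124,0))
plan((535.6,353,160),Rt,14)
E
```

```text
t 10.2 p [469.7 -21.4 227.8] z [ 0.048  0.938 -0.344] x [ 0.999 -0.053 -0.005] q [-0.614  0.506  1.898  0.922  1.654 -0.958] F [ 0.28  0.36 -1.51] w 0.629
84 [467. -18. 312.] [467. -19. 312.]
88 [485. -21. 312.] [482. -22. 311.]
92 [488. -22. 305.] [487. -23. 305.]
96 [489. -22. 296.] [486. -23. 295.]
100 [491. -23. 288.] [489. -24. 287.]
104 [495. -24. 280.] [495. -25. 280.]
108 [497. -24. 272.] [497. -26. 272.]
112 [497. -25. 262.] [497. -26. 261.]
116 [498. -25. 252.] [497. -26. 252.]
120 [496. -26. 241.] [498. -27. 242.]
124 [502. -27. 234.] [504. -28. 235.]
128 [505. -28. 226.] [508. -29. 228.]
132 [500. -27. 211.] [497. -28. 210.]
136 [496. -27. 198.] [496. -29. 198.]
140 [496. -28. 186.] [495. -29. 186.]
144 [263.   4.   2.] [262.   3.   1.]
148 [280.   1.  -1.] [281.  -0.   1.]
14 rows of [ 2.41 -4.74 27.07] [0.0001 0.0049 0.0014] |d| 27.6 deg 0.29
```

View pics/u1c.png

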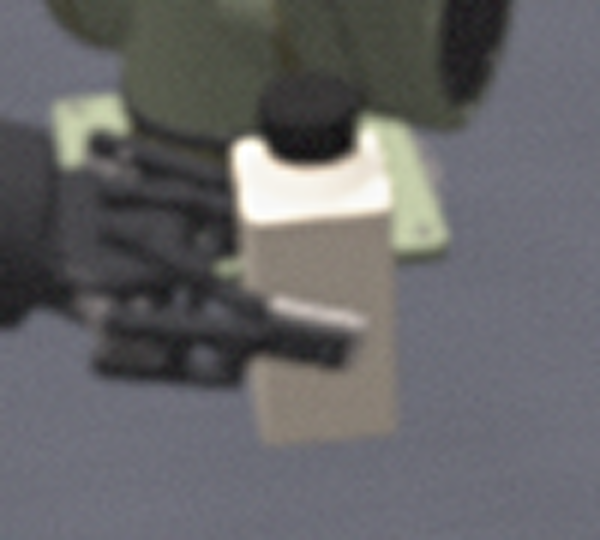

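```bash
python3 -m jog '2.4 -4.7 27.1 0 0.0049 0.0014 1; 2.4 -4.7 27.1 0 0.0049 0.0014 1; 2.4 -4.7 27.1 0 0.0049 0.0014 1; 2.4 -4.7 27.1 0 0.0049 0.0014 1; 2.4 -4.7 27.1 0 0.0049 0.0014 1; 2.4 -4.7 27.1 0 0.0049 0.0014 1; 2.4 -4.7 27.1 0 0.0049 0.0014 1'
python3 -c "
from h import *
st()"
python3 -m jog '2.4 -4.7 27.1 0 0.0049 0.0014 1; 2.4 -4.7 27.1 0 0.0049 0.0014 1; 2.4 -4.7 27.1 0 0.0049 0.0014 1; 2.4 -4.7 27.1 0 0.0049 0.0014 1; 2.4 -4.7 27.1 0 0.0049 0.0014 1; 2.4 -4.7 27.1 0 0.0049 0.0014 1; 2.4 -4.7 27.1 0 0.0049 0.0014 1; 0 0 0 0 0 0 1'
python3 - <<'E'
from h import *
st()
b=np.array([.124,.992,0]);t=np.radians(20);z=np.array([0,0,1])
Rt=tool(np.cos(t)*b-np.sin(t)*z,(.992,-.124,0))
plan((535.6,356,70),Rt,5)
E
```

```text
time: 10.9
eef_pos: [499.2, 169.1, 196.7]
orientation: [-1.923, 0.079, -0.063]
ft_force: [0.4, 0.1, -1.1]
width: 0.629
t 10.9 p [499.2 169.1 196.7] z [ 0.082  0.935 -0.346] x [ 0.996 -0.086  0.005] q [-0.262  0.489  2.066  1.231  1.372 -0.986] F [ 0.43  0.06 -1.07] w 0.629
time: 11.7
eef_pos: [534.2, 357.6, 163.1]
orientation: [-1.919, 0.108, -0.086]
ft_force: [-0.6, -0.1, -2.8]
width: 0.625
t 11.7 p [534.2 357.6 163.1] z [ 0.112  0.933 -0.343] x [ 0.993 -0.117  0.007] q [ 0.124  0.565  2.048  1.596  1.148 -1.012] F [-0.6  -0.1  -2.75] w 0.625
5 rows of [ 0.23 17.58  6.12] [0.0002 0.0008 0.0019] |d| 18.6 deg 0.12
```

```bash
python3 -m jog '0.2 17.6 6.1 0 0.0008 0.002 1; 0.2 17.6 6.1 0 0.0008 0.002 1; 0.2 17.6 6.1 0 0.0008 0.002 1; 0.2 17.6 6.1 0 0.0008 0.002 1; 0.2 17.6 6.1 0 0.0008 0.002 1; 0 0 0 0 0 0 1; 0 0 0 0 0 0 1'
python3 - <<'E'
from h import *
st(); force(6)
b=np.array([.124,.992,0]);t=np.radians(20);z=np.array([0,0,1])
Rt=tool(np.cos(t)*b-np.sin(t)*z,(.992,-.124,0))
plan((535.6,356,58),Rt,5)
snap('scene','tr1'); p,d=snap('top','tr1t')
cv2.imwrite('pics/tr1c.png',cv2.resize(np.hstack([cv2.imread('pics/tr1.png')[90:220,330:460],cv2.imread('pics/tr1t.png')[190:320,50:180]]),None,fx=3,fy=3))
E
```

```text
time: 12.4
eef_pos: [536.4, 352.9, 69.9]
orientation: [-1.916, 0.126, -0.084]
ft_force: [-0.2, 0.0, -1.3]
width: 0.627
t 12.4 p [536.4 352.9  69.9] z [ 0.12   0.932 -0.341] x [ 0.992 -0.129 -0.003] q [ 0.115  0.739  2.086  1.69   1.165 -1.232] F [-0.24  0.04 -1.25] w 0.627
F [-0.13 -0.17 -2.18] sem [0.17 0.09 0.17] T [-0.775  0.103  0.   ]
5 rows of [-0.22  1.98  1.38] [-0.0001 -0.0009 -0.0009] |d| 2.4 deg 0.07
```

View pics/tr1c.png

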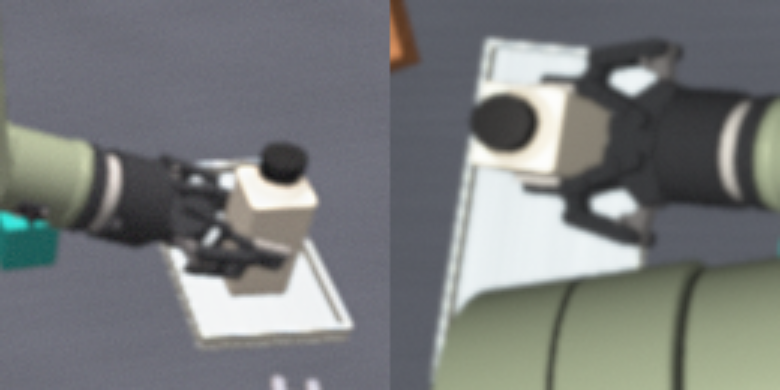

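```bash
python3 -m jog '0 2.8 1 0 0 0 1; 0 2.8 1 0 0 0 1; 0 2.8 1 0 0 0 1; 0 1.9 0.7 0 0 0 1; 0 0 0 0 0 0 1; 0 0 0 0 0 0 1'
python3 -m jog '0 0.9 0.3 0 0 0 1; 0 0 0 0 0 0 1'
python3 -m jog '0 0.9 0.3 0 0 0 1; 0 0 0 0 0 0 1'
python3 -m jog '0 0.9 0.3 0 0 0 1; 0 0 0 0 0 0 1'
python3 -c "
from h import *
st();force(4)"
```

```text
time: 13.4
eef_pos: [536.0, 352.8, 57.6]
orientation: [-1.916, 0.128, -0.083]
ft_force: [0.5, 1.0, -2.3]
width: 0.632
time: 13.6
eef_pos: [536.0, 352.7, 56.8]
orientation: [-1.916, 0.128, -0.083]
ft_force: [-0.5, 0.6, -2.7]
width: 0.625
time: 13.8
eef_pos: [536.0, 352.7, 55.8]
orientation: [-1.916, 0.128, -0.083]
ft_force: [-0.2, -0.2, -2.4]
width: 0.625
time: 14.0
eef_pos: [536.0, 352.6, 54.8]
orientation: [-1.916, 0.128, -0.083]
ft_force: [0.9, 0.1, -2.9]
width: 0.628
t 14.0 p [536.  352.6  54.8] z [ 0.12   0.932 -0.342] x [ 0.992 -0.13  -0.004] q [ 0.115  0.768  2.089  1.702  1.168 -1.265] F [ 0.86  0.07 -2.88] w 0.628
F [ 0.39  0.36 -2.09] sem [0.24 0.11 0.18] T [-0.813  0.102 -0.034]
```

```bash
for i in 1 2 3; do python3 -m jog '0 0.7 0.25 0 0 0 1; 0 0 0 0 0 0 1' | grep -E 'eef|force'; done
python3 -c "
from h import *
force(4)"
```

```text
eef_pos: [536.1, 352.7, 54.4]
ft_force: [-0.3, -0.6, -0.3]
eef_pos: [536.1, 352.7, 54.4]
ft_force: [-1.1, -2.7, 3.1]
eef_pos: [536.1, 352.7, 54.3]
ft_force: [-2.3, -3.8, 6.6]
F [-2.64 -4.81  7.06] sem [0.18 0.24 0.13] T [-0.005 -0.019  0.156]
```

```bash
python3 -m jog '0 -0.9 -0.3 0 0 0 1; 0 0 0 0 0 0 1; 0 0 0 0 0 0 0.3; 0 0 0 0 0 0 0.2; 0 0 0 0 0 0 0.1; 0 0 0 0 0 0 0; 0 0 0 0 0 0 0; 0 0 0 0 0 0 0'
python3 -c "
from h import *
st()
p,r,s=cur()
force(12)
print('retreat dirs: up in tool',r.inv().apply([0,0,1]).round(3),'-b',r.inv().apply([-.124,-.992,0]).round(3))"
```

```text
time: 15.8
eef_pos: [536.0, 352.7, 53.5]
orientation: [-1.916, 0.128, -0.083]
ft_force: [-0.5, 0.7, -0.4]
width: 1.002
t 15.8 p [536.  352.7  53.5] z [ 0.12   0.932 -0.342] x [ 0.992 -0.13  -0.004] q [ 0.115  0.77   2.089  1.704  1.169 -1.268] F [-0.54  0.69 -0.39] w 1.002
F [-0.17 -0.04 -0.01] sem [0.21 0.18 0.16] T [-0.439  0.059  0.   ]
retreat dirs: up in tool [-0.004 -0.94  -0.342] -b [ 0.006  0.342 -0.939]
```

```bash
python3 -m jog '0 0 -6 0 0 0 0; 0 0 -12 0 0 0 0; 0 0 -18 0 0 0 0; 0 0 -24 0 0 0 0; 0 0 -25 0 0 0 0; 0 0 -25 0 0 0 0; 0 0 -20 0 0 0 0'
python3 - <<'E'
from h import *
st(); snap('scene','tr2'); snap('top','tr2t')
cv2.imwrite('pics/tr2c.png',cv2.resize(np.hstack([cv2.imread('pics/tr2.png')[90:220,330:460],cv2.imread('pics/tr2t.png')[190:320,50:180]]),None,fx=3,fy=3))
a=np.array([-.012,1,0]); t=np.radians(20)
Rt=tool(-np.sin(t)*a-np.cos(t)*np.array([0,0,1]),(1,.012,0))
plan((665.5,-11,130),Rt,18)
E
```

```text
time: 17.1
eef_pos: [520.2, 229.5, 98.8]
orientation: [-1.916, 0.129, -0.084]
ft_force: [-0.3, -0.5, 0.1]
width: 0.998
t 17.1 p [520.2 229.5  98.8] z [ 0.122  0.932 -0.342] x [ 0.991 -0.131 -0.004] q [-0.135  0.671  2.124  1.443  1.245 -1.2  ] F [-0.32 -0.5   0.12] w 0.998
18 rows of [ 8.96 11.8  -8.09] [-0.0871 -0.0037 -0.0082] |d| 16.9 deg 5.02
```

View pics/tr2c.png

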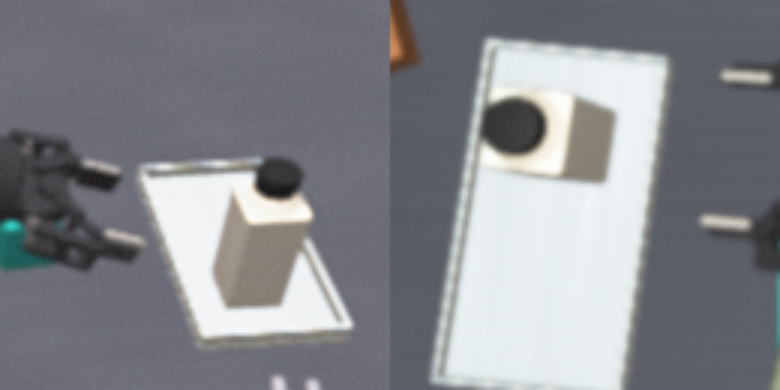

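Canister one stands in the tray, with its base clear of the walls. Next is the far canister.

```bash
python3 - <<'E'
from h import *
a=np.array([-.012,1,0]); t=np.radians(20)
Rt=tool(-np.sin(t)*a-np.cos(t)*np.array([0,0,1]),(1,.012,0))
p,r,s=cur(); up=r.inv().apply([0,0,1]); print(up)
s1=(p+np.array([0,0,100]),r)
plan((665.5,-11,150),Rt,14,s1)
p2,r2=s1
import io
E
```

```text
[-0.00247678 -0.93974945 -0.34185498]
14 rows of [11.31 18.02 -4.99] [-0.112  -0.0047 -0.0106] |d| 21.9 deg 6.45
```

```bash
python3 - <<'E'
from h import *
p,r,s=cur()
for k in range(0,15,2): print(fk([[0,-23.5,-8.5,0,0,0]]*4+[[11.3,18,-5,-.112,-.0047,-.0106]]*k)[0].round(0))
E
python3 -m jog '0 -23.5 -8.5 0 0 0 0; 0 -23.5 -8.5 0 0 0 0; 0 -23.5 -8.5 0 0 0 0; 0 -23.5 -8.5 0 0 0 0; 11.3 18 -5 -0.112 -0.0047 -0.0106 0; 11.3 18 -5 -0.112 -0.0047 -0.0106 0; 11.3 18 -5 -0.112 -0.0047 -0.0106 0; 11.3 18 -5 -0.112 -0.0047 -0.0106 0'
python3 -c "
from h import *
st()"
```

```text
[521. 229. 199.]
[541. 203. 170.]
[560. 171. 147.]
[580. 136. 132.]
[601.  98. 124.]
[622.  60. 125.]
[643.  23. 134.]
[666. -11. 150.]
time: 18.0
eef_pos: [559.9, 173.5, 145.7]
orientation: [-2.371, 0.098, -0.068]
ft_force: [0.0, 1.0, -1.2]
width: 1.0
t 18.0 p [559.9 173.5 145.7] z [ 0.078  0.691 -0.718] x [ 0.996 -0.091  0.021] q [-0.09   0.448  1.896  0.945  1.032 -0.616] F [ 0.    0.99 -1.16] w 1.0
```

```bash
python3 -m jog '11.3 18 -5 -0.112 -0.0047 -0.0106 0; 11.3 18 -5 -0.112 -0.0047 -0.0106 0; 11.3 18 -5 -0.112 -0.0047 -0.0106 0; 11.3 18 -5 -0.112 -0.0047 -0.0106 0; 11.3 18 -5 -0.112 -0.0047 -0.0106 0; 11.3 18 -5 -0.112 -0.0047 -0.0106 0; 11.3 18 -5 -0.112 -0.0047 -0.0106 0; 11.3 18 -5 -0.112 -0.0047 -0.0106 0; 11.3 18 -5 -0.112 -0.0047 -0.0106 0; 11.3 18 -5 -0.112 -0.0047 -0.0106 0'
python3 -m jog '0 0 0 0 0 0 0'
python3 - <<'E'
from h import *
st()
a=np.array([-.012,1,0]); t=np.radians(20)
Rt=tool(-np.sin(t)*a-np.cos(t)*np.array([0,0,1]),(1,.012,0))
plan((665.5,-11,60),Rt,5)
E
```

```text
time: 19.0
eef_pos: [665.7, -8.0, 149.1]
orientation: [2.788, 0.024, 0.0]
ft_force: [-0.5, -0.1, -0.4]
width: 0.997
time: 19.1
eef_pos: [666.7, -6.1, 148.4]
orientation: [2.793, 0.026, 0.002]
ft_force: [0.5, 0.6, -0.5]
width: 0.998
t 19.1 p [666.7  -6.1 148.4] z [ 0.005 -0.342 -0.94 ] x [ 1.     0.018 -0.002] q [ 0.129  0.553  1.483 -0.377  1.174  0.269] F [ 0.51  0.62 -0.48] w 0.998
5 rows of [-0.23 -5.14 16.94] [-0.0001 -0.0001  0.0013] |d| 17.7 deg 0.08
```

```bash
python3 -m jog '-0.2 -5.1 16.9 0 0 0.001 0; -0.2 -5.1 16.9 0 0 0.001 0; -0.2 -5.1 16.9 0 0 0.001 0; -0.2 -5.1 16.9 0 0 0.001 0; -0.2 -5.1 16.9 0 0 0.001 0; 0 -2.5 6.8 0 0 0 0; 0 -2.5 6.8 0 0 0 0; 0 -2.5 6.8 0 0 0 0; 0 -2.5 6.8 0 0 0 0; 0 -2.5 6.8 0 0 0 0'
python3 -m jog '0 0 0 0 0 0 0; 0 0 0 0 0 0 0'
python3 - <<'E'
from h import *
st(); snap('scene','g2'); snap('top','g2t')
cv2.imwrite('pics/g2c.png',cv2.resize(np.hstack([cv2.imread('pics/g2.png')[180:290,230:360],cv2.imread('pics/g2t.png')[120:230,210:340]]),None,fx=3,fy=3))
E
```

```text
time: 20.1
eef_pos: [665.1, -12.2, 24.4]
orientation: [2.793, 0.016, 0.004]
ft_force: [-0.6, 0.5, 0.2]
width: 1.001
time: 20.3
eef_pos: [664.9, -12.3, 24.5]
orientation: [2.793, 0.016, 0.003]
ft_force: [0.9, -0.1, 0.7]
width: 1.0
t 20.3 p [664.9 -12.3  24.5] z [ 0.004 -0.342 -0.94 ] x [1.    0.012 0.   ] q [ 0.12   0.676  1.606 -0.432  0.945  0.379] F [ 0.95 -0.14  0.74] w 1.0
```

View pics/g2c.png

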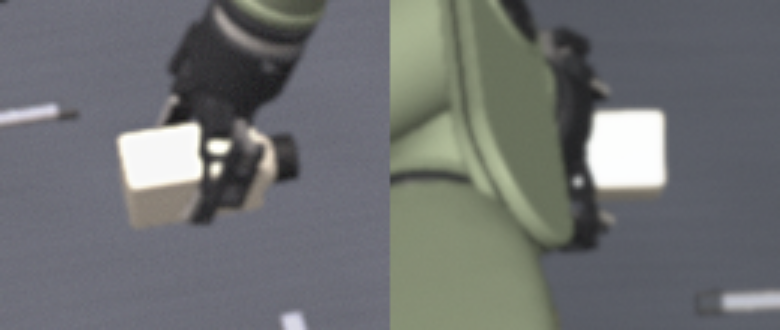

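The far canister is between the fingers with the key well clear, so I'll close and lift.

```bash
python3 -m jog '0 0 0 0 0 0 1; 0 0 0 0 0 0 1; 0 0 0 0 0 0 1; 0 0 0 0 0 0 1; 0 0 0 0 0 0 1; 0 0 0 0 0 0 1; 0 0 0 0 0 0 1; 0 0 0 0 0 0 1' 80
python3 -m jog '0 2 -6 0 0 0 1; 0 4 -11 0 0 0 1; 0 7 -19 0 0 0 1; 0 10 -28 0 0 0 1; 0 10 -28 0 0 0 1; 0 10 -28 0 0 0 1; 0 10 -28 0 0 0 1; 0 7 -19 0 0 0 1; 0 2 -6 0 0 0 1; 0 0 0 0 0 0 1'
python3 -m jog '0 0 0 0 0 0 1; 0 0 0 0 0 0 1'
python3 -c "
from h import *
st();force(30)"
```

```text
time: 21.2
eef_pos: [665.5, -12.0, 25.1]
orientation: [2.793, 0.016, 0.005]
ft_force: [1.4, 3.3, 5.9]
width: 0.624
time: 22.2
eef_pos: [664.5, -11.6, 208.6]
orientation: [2.793, 0.015, 0.003]
ft_force: [-0.5, -0.3, -5.8]
width: 0.623
time: 22.4
eef_pos: [663.8, -11.6, 206.3]
orientation: [2.793, 0.017, -0.002]
ft_force: [0.6, -0.1, -5.1]
width: 0.625
t 22.4 p [663.8 -11.6 206.3] z [ 0.    -0.342 -0.94 ] x [ 1.     0.011 -0.004] q [ 0.121  0.506  1.413 -0.361  1.285  0.223] F [ 0.57 -0.12 -5.06] w 0.625
F [-0.05 -0.24 -4.46] sem [0.1  0.08 0.11] T [ 0.353  0.01  -0.003]
```

About 455 g, so this one is heavy and goes on the lift plate. First I'll turn it upright.

```bash
python3 - <<'E'
from h import *
t=np.radians(20); a=np.array([-.012,1,0]);z=np.array([0,0,1])
Rt=tool(np.cos(t)*a-np.sin(t)*z,(1,.012,0))
plan((560,-30,270),Rt,12)
c=np.array([1,-.021,0])
R2=tool(np.cos(t)*c-np.sin(t)*z,(-.021,-1,0))
plan((474,-378,220),R2,16,(np.array([560,-30,270.]),Rt))
E
```

```text
12 rows of [-8.75 -0.58 -5.9 ] [ 0.1309 -0.     -0.    ] |d| 10.6 deg 7.5
16 rows of [ 11.93  10.45 -19.57] [0.     0.0942 0.0343] |d| 25.2 deg 5.74
```

```bash
python3 -m jog '-8.7 -0.6 -5.9 0.131 0 0 1; -8.7 -0.6 -5.9 0.131 0 0 1; -8.7 -0.6 -5.9 0.131 0 0 1; -8.7 -0.6 -5.9 0.131 0 0 1; -8.7 -0.6 -5.9 0.131 0 0 1; -8.7 -0.6 -5.9 0.131 0 0 1'
python3 -m jog '-8.7 -0.6 -5.9 0.131 0 0 1; -8.7 -0.6 -5.9 0.131 0 0 1; -8.7 -0.6 -5.9 0.131 0 0 1; -8.7 -0.6 -5.9 0.131 0 0 1; -8.7 -0.6 -5.9 0.131 0 0 1; -8.7 -0.6 -5.9 0.131 0 0 1; 0 0 0 0 0 0 1'
python3 - <<'E'
from h import *
st(); snap('scene','u2')
img=cv2.imread('pics/u2.png'); cv2.imwrite('pics/u2c.png',cv2.resize(img[60:220,200:360],None,fx=3.5,fy=3.5))
t=np.radians(20);z=np.array([0,0,1]);c=np.array([1,-.021,0])
R2=tool(np.cos(t)*c-np.sin(t)*z,(-.021,-1,0))
plan((474,-378,220),R2,16)
E
```

```text
time: 24.5
eef_pos: [612.3, -8.7, 243.9]
orientation: [-2.702, -0.017, 0.0]
ft_force: [-1.4, -0.1, -5.5]
width: 0.622
time: 25.2
eef_pos: [559.7, -32.0, 266.3]
orientation: [-1.92, -0.004, 0.012]
ft_force: [0.5, 1.2, -5.2]
width: 0.624
t 25.2 p [559.7 -32.  266.3] z [-0.011  0.94  -0.342] x [ 1.     0.009 -0.007] q [-0.532  0.579  1.62   0.961  1.764 -0.78 ] F [ 0.49  1.16 -5.23] w 0.624
16 rows of [ 11.86  10.31 -19.55] [0.0002 0.0941 0.0342] |d| 25.1 deg 5.74
```

View pics/u2c.png

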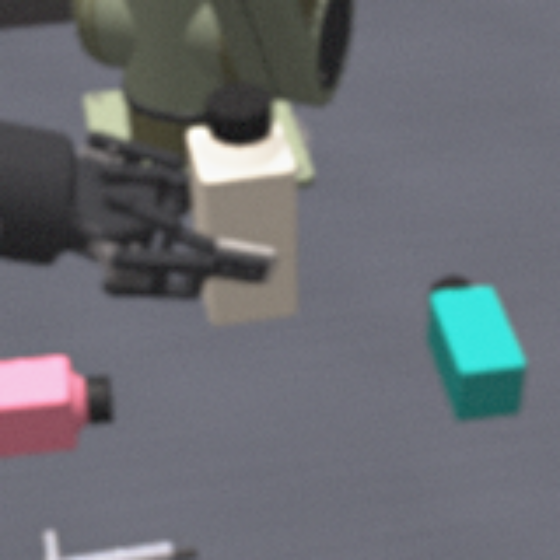

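```bash
python3 - <<'E'
from h import *
d=np.load('pics/u2_d.npy');W=world('scene',d)
for v in range(84,156,4):
    r=W[v,266:278]; print(v,np.median(r,0).round(0))
for k in range(0,17,4): print(fk([[11.9,10.3,-19.5,0,.0941,.0342]]*k)[0].round(0))
E
```

```text
84 [549. -25. 356.]
88 [565. -28. 356.]
92 [577. -30. 355.]
96 [579. -31. 348.]
100 [578. -31. 339.]
104 [580. -32. 332.]
108 [585. -32. 326.]
112 [588. -33. 319.]
116 [588. -33. 309.]
120 [588. -33. 300.]
124 [588. -34. 291.]
128 [587. -34. 281.]
132 [594. -35. 277.]
136 [600. -37. 271.]
140 [591. -37. 255.]
144 [587. -36. 242.]
148 [586. -36. 232.]
152 [302.   5.  -0.]
[561. -31. 268.]
[ 595. -124.  256.]
[ 591. -223.  244.]
[ 549. -312.  232.]
[ 475. -378.  221.]
```

```bash
python3 -m jog '11.9 10.3 -19.5 0 0.0941 0.0342 1; 11.9 10.3 -19.5 0 0.0941 0.0342 1; 11.9 10.3 -19.5 0 0.0941 0.0342 1; 11.9 10.3 -19.5 0 0.0941 0.0342 1; 11.9 10.3 -19.5 0 0.0941 0.0342 1; 11.9 10.3 -19.5 0 0.0941 0.0342 1; 11.9 10.3 -19.5 0 0.0941 0.0342 1'
python3 -c "
from h import *
st()"
```

```text
time: 25.95
eef_pos: [596.9, -197.5, 249.6]
orientation: [-1.836, 0.659, -0.465]
ft_force: [-0.2, -0.7, -4.4]
width: 0.627
t 25.95 p [ 596.9 -197.5  249.6] z [ 0.6    0.722 -0.345] x [ 0.77  -0.638  0.004] q [-0.808  0.523  1.783  1.233  1.419 -0.734] F [-0.16 -0.69 -4.41] w 0.627
```

```bash
python3 -m jog '11.9 10.3 -19.5 0 0.0941 0.0342 1; 11.9 10.3 -19.5 0 0.0941 0.0342 1; 11.9 10.3 -19.5 0 0.0941 0.0342 1; 11.9 10.3 -19.5 0 0.0941 0.0342 1; 11.9 10.3 -19.5 0 0.0941 0.0342 1; 11.9 10.3 -19.5 0 0.0941 0.0342 1; 11.9 10.3 -19.5 0 0.0941 0.0342 1; 11.9 10.3 -19.5 0 0.0941 0.0342 1; 11.9 10.3 -19.5 0 0.0941 0.0342 1; 0 0 0 0 0 0 1'
python3 - <<'E'
from h import *
st(); force(4)
t=np.radians(20);z=np.array([0,0,1]);c=np.array([1,-.021,0])
R2=tool(np.cos(t)*c-np.sin(t)*z,(-.021,-1,0))
plan((476,-378,162),R2,5)
E
```

```text
time: 26.95
eef_pos: [474.2, -375.6, 221.6]
orientation: [-1.451, 1.482, -1.036]
ft_force: [0.4, 0.9, -4.3]
width: 0.627
t 26.95 p [ 474.2 -375.6  221.6] z [ 0.939 -0.021 -0.345] x [-0.022 -1.     0.001] q [-1.126  0.368  2.21   1.774  1.028 -0.98 ] F [ 0.44  0.9  -4.34] w 0.627
F [ 0.08 -0.15 -4.62] sem [0.18 0.19 0.23] T [0.044 1.141 0.011]
5 rows of [ 0.28 11.4   4.04] [-0.0002  0.0005  0.0006] |d| 12.1 deg 0.04
```

```bash
python3 -m jog '0.3 11.4 4 0 0 0 1; 0.3 11.4 4 0 0 0 1; 0.3 11.4 4 0 0 0 1; 0.3 11.4 4 0 0 0 1; 0.3 11.4 4 0 0 0 1; 0 0 0 0 0 0 1; 0 0 0 0 0 0 1'
python3 - <<'E'
from h import *
st(); snap('scene','pl1'); snap('top','pl1t')
cv2.imwrite('pics/pl1c.png',cv2.resize(np.hstack([cv2.imread('pics/pl1.png')[90:240,60:200],cv2.imread('pics/pl1t.png')[180:330,400:540]]),None,fx=2.8,fy=2.8))
E
```

```text
time: 27.85
eef_pos: [475.6, -378.1, 161.3]
orientation: [-1.449, 1.477, -1.035]
ft_force: [-0.0, 0.8, -4.1]
width: 0.625
t 27.85 p [ 475.6 -378.1  161.3] z [ 0.94  -0.017 -0.341] x [-0.019 -1.    -0.001] q [-1.128  0.498  2.253  1.867  1.076 -1.173] F [-0.03  0.77 -4.13] w 0.625
```

View pics/pl1c.png

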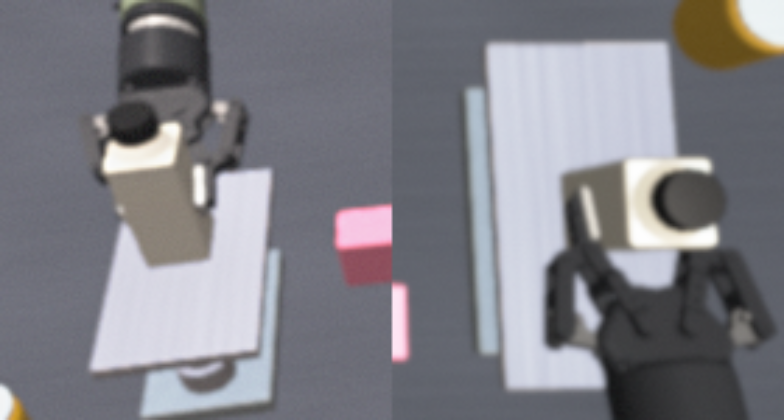

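The canister hangs just above the plate's middle. Now I'll lower it by feel.

```bash
python3 -m jog '0 2.4 0.9 0 0 0 1; 0 2.4 0.9 0 0 0 1; 0 1.9 0.7 0 0 0 1; 0 0 0 0 0 0 1; 0 0 0 0 0 0 1'| grep -E 'eef|force'
for i in 1 2 3 4; do python3 -m jog '0 0.9 0.3 0 0 0 1; 0 0 0 0 0 0 1' | grep -E 'eef|force'; done
```

```text
eef_pos: [474.8, -377.9, 153.7]
ft_force: [0.3, 0.1, -5.0]
eef_pos: [474.8, -377.9, 152.7]
ft_force: [0.4, 0.5, -4.1]
eef_pos: [474.8, -377.8, 151.7]
ft_force: [0.3, 0.4, -4.5]
eef_pos: [474.8, -377.9, 150.8]
ft_force: [-0.2, 0.5, -4.7]
eef_pos: [474.7, -377.8, 149.8]
ft_force: [-0.2, 1.0, -5.5]
```

```bash
for i in 1 2 3; do python3 -m jog '0 0.7 0.25 0 0 0 1; 0 0 0 0 0 0 1' | grep -E 'eef|force'; done
```

```text
eef_pos: [474.8, -377.8, 149.1]
ft_force: [0.8, 1.1, -3.9]
eef_pos: [474.8, -377.8, 148.4]
ft_force: [0.4, 0.1, -5.5]
eef_pos: [474.7, -377.8, 147.6]
ft_force: [-0.8, 0.7, -4.3]
```

```bash
for i in 1 2 3; do python3 -m jog '0 0.7 0.25 0 0 0 1; 0 0 0 0 0 0 1' | grep -E 'eef|force'; done
```

```text
eef_pos: [474.7, -377.8, 146.9]
ft_force: [-0.2, -0.2, -3.8]
eef_pos: [474.7, -377.8, 146.1]
ft_force: [-0.0, -0.4, -5.0]
eef_pos: [474.7, -377.8, 145.4]
ft_force: [-0.2, 0.2, -5.1]
```

```bash
for i in 1 2 3; do python3 -m jog '0 0.7 0.25 0 0 0 1; 0 0 0 0 0 0 1' | grep -E 'eef|force'; done
python3 - <<'E'
from h import *
force(3)
p,d=snap('scene','pl2');W=world('scene',d)
cv2.imwrite('pics/pl2c.png',cv2.resize(cv2.imread('pics/pl2.png')[110:220,70:190],None,fx=5,fy=5,interpolation=cv2.INTER_CUBIC))
E
```

```text
eef_pos: [474.8, -377.9, 145.2]
ft_force: [-0.8, 0.3, -2.1]
eef_pos: [474.9, -377.9, 145.2]
ft_force: [-3.3, 0.7, 2.9]
eef_pos: [475.0, -377.9, 145.2]
ft_force: [-6.2, 1.7, 7.5]
F [-5.53  2.94  7.12] sem [0.15 0.25 0.34] T [-0.054  0.156  0.151]
```

View pics/pl2c.png

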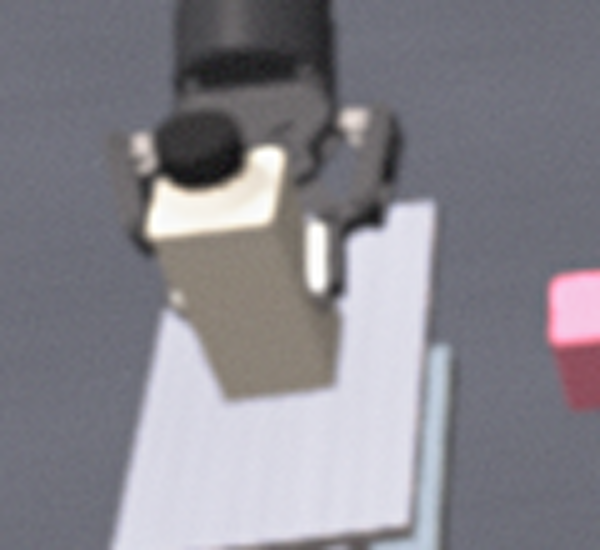

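```bash
python3 -m jog '0 -0.6 -0.2 0 0 0 1; 0 -0.5 -0.2 0 0 0 1; 0 0 0 0 0 0 1; 0 0 0 0 0 0 1'
python3 -m jog '0 0 0 0 0 0 0.3; 0 0 0 0 0 0 0.2; 0 0 0 0 0 0 0.1; 0 0 0 0 0 0 0; 0 0 0 0 0 0 0; 0 0 0 0 0 0 0'
python3 -m jog '0 0 -6 0 0 0 0; 0 0 -12 0 0 0 0; 0 0 -18 0 0 0 0; 0 0 -24 0 0 0 0; 0 0 -25 0 0 0 0; 0 0 -25 0 0 0 0; 0 0 -20 0 0 0 0; 0 0 0 0 0 0 0'
python3 - <<'E'
from h import *
st();force(8); snap('scene','f1');snap('top','f1t')
E
```

```text
time: 31.65
eef_pos: [475.0, -377.9, 145.1]
orientation: [-1.448, 1.477, -1.036]
ft_force: [-2.4, 2.0, 5.2]
width: 0.622
time: 32.25
eef_pos: [474.7, -377.9, 144.3]
orientation: [-1.448, 1.479, -1.035]
ft_force: [-0.8, -0.2, -0.3]
width: 1.0
time: 33.05
eef_pos: [350.6, -376.2, 189.8]
orientation: [-1.447, 1.481, -1.038]
ft_force: [0.1, -0.2, -0.2]
width: 1.002
t 33.05 p [ 350.6 -376.2  189.8] z [ 0.94  -0.022 -0.341] x [-0.023 -1.     0.   ] q [-1.428  0.4    2.328  1.576  1.186 -1.129] F [ 0.13 -0.16 -0.21] w 1.002
F [-0.14  0.14  0.31] sem [0.2  0.18 0.21] T [ 0.006  0.42  -0.012]
```

View pics/f1.png

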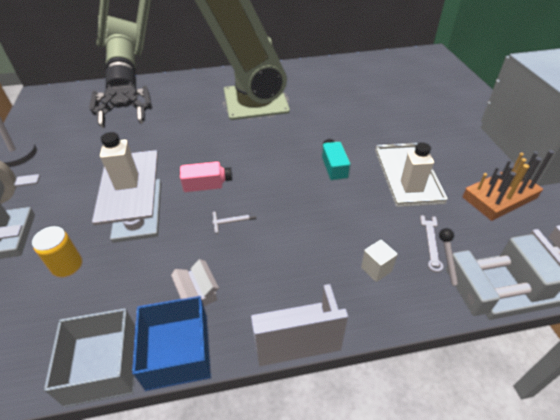

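View pics/f1t.png

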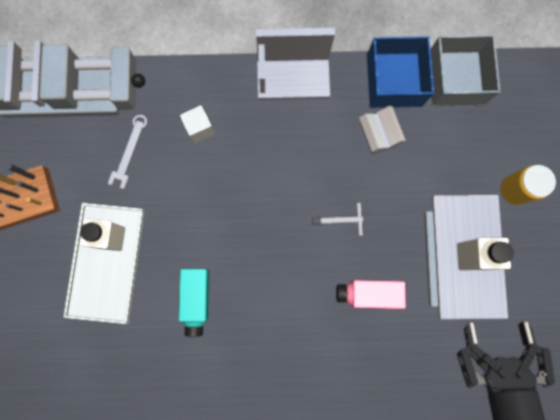

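Both stand upright: one on the plate, (119,165) in the scene view, and one in the tray, (417,170). I'll check positions, heights and the bystanders numerically before handing in.

```bash
python3 - <<'E'
from h import *
d=np.load('pics/f1t_d.npy');W=world('top',d)
def top(n,box,lo,hi):
    x0,y0,x1,y1=box;P=W[y0:y1,x0:x1].reshape(-1,3);P=P[(P[:,2]>lo)&(P[:,2]<hi)]
    c,s,a=cv2.minAreaRect(P[:,:2].astype(np.float32));print(n,len(P),np.round(c,1),np.round(s,1),round(a,1),'z',np.median(P[:,2]).round(1))
top('plate cap',(450,225,520,285),229,250);top('plate body+sh',(450,225,520,285),196,212)
top('tray cap',(70,210,130,260),131,150);top('tray body',(70,210,130,260),100,113)
d0=np.load('pics/top0_d.npy'); a=cv2.imread('pics/top0.png').astype(int);b=cv2.imread('pics/f1t.png').astype(int)
D=(np.abs(a-b).max(2)>45).astype(np.uint8); n,l,s,c=cv2.connectedComponentsWithStats(D)
for i in range(1,n):
    if s[i,4]>8: print(s[i],c[i].round(0))
E
```

```text
plate cap 420 [ 472.7 -378.9] [38.3 35.4] 88.3 z 235.6
plate body+sh 497 [ 472.2 -378.6] [53.9 55.3] 0.5 z 205.9
tray cap 332 [535.4 346.8] [36.9 36.1] 68.0 z 139.5
tray body 333 [535.6 346.8] [54.7 54. ] 82.1 z 109.3
[ 246  156   56   28 1457] [274. 170.]
[238 165   7   6  40] [241. 168.]
[238 174   8   8  53] [241. 178.]
[ 80 222  23  21 392] [ 91. 232.]
[ 92 222  33  29 418] [115. 238.]
[ 457  237   55   34 1194] [481. 255.]
[479 238  15  12  71] [483. 242.]
[ 258  246   66   30 1634] [294. 260.]
[257 262   8   7  47] [260. 265.]
[470 322   8  22  96] [473. 333.]
[519 323  12  40 182] [524. 342.]
[525 322   8  22  87] [528. 332.]
[464 327   6  20  56] [467. 337.]
[470 347   5   6  17] [472. 350.]
[457 351  16  35 177] [465. 369.]
[536 350  10  21  96] [542. 361.]
[476 354  59  66 933] [499. 395.]
[515 364   7  15  35] [518. 372.]
[546 377   3   8  12] [547. 381.]
[479 379   4   4   9] [481. 380.]
```

```bash
python3 -c "
from h import *
st();print(bot.sign_off())"
```

```text
t 33.55 p [ 353.  -375.2  188.6] z [ 0.94  -0.017 -0.342] x [-0.019 -1.    -0.002] q [-1.422  0.403  2.327  1.577  1.186 -1.129] F [ 0.65 -0.7   0.55] w 0.998
the job is handed in; nothing more can be done
None
```

I weighed both white canisters, stood each in its place and handed the job in at 33.6 s.

| Canister | Weight | Placed | Base contact felt at | Net press |
|---|---|---|---|---|
| Nearer | about 240 g (lighter) | in the tray | about 4 mm | about 9 N |
| Farther | about 455 g (heavier) | on the lift plate | plate top about 100 mm | about 12 N |

- **Positions:** The last top picture shows both upright, with each cap centred over its body. The plate canister is within about 3 mm of the plate's centre. The one in the tray is about 53 mm along from the tray's centre and 7 mm across, so its base is clear of the walls.
- **Bystanders:** Comparing the first and last top pictures shows changes only at the two canisters and the arm. The block, key, wrench and V-block, and the pink and turquoise look-alikes, are where they were.
- **Disagreement:** The plate canister touched down about 2 mm lower than I had worked out from the pictures. The later picture puts its cap top at 235.6 mm, which fits the plate height.

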